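# Clamp the board and hold the mitre saw's head just above the pencil line

## Task

The battery is out of the mitre saw and I want a dry check of the cut: first press the toggle clamp's handle right down so that the clamp is fully shut on the board, which already lies against the fence and must not be shifted. Then bring the saw head down by its grip bar until the teeth hover 3 to 10 mm above the board, without ever touching the wood, and finish while still holding the head there against its spring, so that I can compare the blade with my pencil line. Leave the other things on the bench where they are.

Things in the scene. Friction and masses are not known exactly. Their poses are not given: they have to be found in the camera images.
- saw_head (a joint): swing of the mitre saw's head about the level hinge behind the fence, rad: 0 = fully up, where its spring keeps it; grows as the head is pressed down; stop at 0.44. Teeth 10 mm above the board at 0.219, 6.5 mm at 0.238, 3 mm at 0.256, touching the board at 0.272. Let go, it rises to 0 again.
- saw_pivot (a point): a point on the hinge axis of the saw head (185 mm above the bench, behind the fence), level with the middle of the grip bar along the axis; y axis = the hinge axis, level. The grip bar moves on an arc of radius 380.5 mm about it: on its way down to the hover it also moves 24 mm away from the hinge, level.
- saw_grip: black grip bar of the saw's D-handle: level rod 32 mm thick, 108 long, parallel to the hinge; 84 mm of it free between the side arms, 40 mm free between it and the head. Origin at its centre, y along the bar. Centre 329 mm above the bench with the head up; 249, 242 and 235 mm with the teeth 10, 6.5 and 3 mm above the board. The spring lifts it with about 8 N at the top, 16 N at the hover.
- blade: the saw blade, a steel disc of radius 105 mm standing upright and square to the fence; origin at its centre (190 mm from the hinge). Teeth height over the board = height of this centre - 105 mm - 92 mm.
- board_mark (a point): the pencil line, middle of the board's width, on the board's top face: board of pine 500 x 70 x 22 mm lying loose and flat on the saw table against the fence, top 92 mm above the bench; y along the board, x to the fence
- board: the same board; origin under its middle (its length's middle is 40 mm from the pencil line)
- clamp_handle (a joint): angle of the toggle clamp's handle, rad: 0 = shut, handle level and pointing away from the board; up to 1.15 = open, handle slanting steeply up. It stays where it is left. The steel bar with the rubber pad swings down with it onto the board; the pad touches at about 0.04 and the last bit to 0 presses it on. At the grip it takes about 7 N to swing and 12 to 13 N to push it home onto its stop.
- clamp_grip (a point): the centre line of the clamp handle's black round grip (21 mm thick, 95 mm long), 100 mm from the handle's hinge pin and 35 mm from the grip's outer end; x axis along the handle towards the pin, y along the pin, z square to the handle on its upper side. With the clamp shut it is 104 mm above the bench and 34 mm above the plywood shelf.
- clamp_pin (a point): centre of the handle's hinge pin, 104 mm above the bench; the clamp stands on a plywood shelf beside the saw, on the robot's side of the blade, at any place along a slotted track
- clamp_base: the toggle clamp, with its handle, bar and rubber pad; origin under its base plate (62 x 44 mm), 70 mm above the bench; x towards the fence, y along the fence
- tape_measure: bystander: grey tape measure, 58 x 36 x 58 mm, standing on the plywood baseboard between the clamp's shelf and the nose of the saw's turntable; origin under its centre
- offcut: bystander: pine offcut 60 x 90 x 22 mm lying on the plywood baseboard, on the motor side in front of the saw; origin under its centre
- battery: bystander: the saw's black battery pack, 115 x 75 x 64 mm, on the bench; origin under its centre
- square: bystander: aluminium triangular carpenter's square, 120 mm long, flat on the bench; origin under its middle
- pencil: bystander: carpenter's pencil, 185 mm, flat on the bench; origin under its centre
- glue: bystander: white glue bottle, 190 mm tall, on the bench; origin under its centre
- tin: bystander: steel tin, 100 mm tall, on the bench; origin under its centre
- screwdriver: bystander: screwdriver lying on the bench; origin under its middle

How it is judged:
By the outcome, as a careful person would: the job done as asked, in the order asked, and still so for the second after the job is handed in, while the arm keeps its last pose, push and grip.
It also fails if it takes over 51 s, if anything falls off the work surface, if the arm or the gripper's body presses on something with over 40 N, if the wrist force passes 120 N, or if a joint passes its speed limit or range.

## Robot

A 6-joint arm with a two-finger parallel gripper is mounted at the origin on the work surface. World frame = base frame: x ahead of the robot, y to its left, z up, the work surface at z = 0. Lengths are in m, angles in rad, forces in N, time in s.
With the tool pointing down it reaches from about 0.375 to 0.9 m from the base axis. Payload 3.1 kg.
Tool frame: the origin (TCP) lies on the centre line of the jaws, within the pads' length; the fingertips stand 8 mm ahead of it and the grasp point (between the pads) lies 11 mm behind it; z points along the fingers, y is the line along which they close (so a half turn about z gives the same grasp; the last joint's range is limited). The gripper opens to 85 mm and grips with 20 to 120 N. Pads are 22 mm wide; open, the fingers measure 114 mm over their backs; the gripper's body (76 mm by 85 mm) begins 54 mm behind the grasp point. The pads swing forward as they close: fully open they stand 13 mm farther back than shut.
Start: joints at [-1.321, 0.527, 1.433, -0, 1.181, -0.178], TCP at [0.26, -0.568, 0.239] pointing down, gripper open.
Joint ranges: [-3.08, 3.08], [-0.75, 2.2], [0.22, 2.44], [-1.43, 4.57], [0, 2.65], [-2.85, 2.85]. Speed limits (rad/s): [2.79, 2.79, 3.14, 3.14, 3.14, 3.14].

## Interface

Orientations are given as a unit quaternion [x, y, z, w].
In Python, from station import * gives the robot as it stands.
- The arm moves only by the tool play_rows, never from a script. Its argument "rows" is a list of rows, each a list of 3 entries, a list of its own where there are three numbers: the turn, a rotation vector about the tool's x, y, z in degrees, then the shift along the tool's x, y, z in mm, then the closure, from 0 (fully open) to 1 (shut). In form: [[[ax, ay, az], [dx, dy, dz], jaw], ...]. A call has 1 to 12 rows; each row shifts and turns the commanded pose from where the row before left it, along the tool's axes as they then stand; what a row does not reach is not made up. A row lasts 1/12 s, in which the tool goes at most 41.7 mm and 7.16 degrees, less where a joint would pass 70% of its speed; a pose out of reach is approached as far as the arm can. A call with a gripper value outside its range is refused whole. The fingers move at their own pace and stop on an object; "grip_force" is the grip in N (left out, the last holds). Time passes only in rows, so rows that do not move let the fingers close. It gives the time, the measured TCP pose, the force, the opening and the grip force at its end, in the units of the state.
- sense(): the state, without advancing time (a new reading comes with each control period).
- snapshot(name): name is "scene" or "top" or "wrist"; returns (picture, depth): 400x640x3 uint8, red, green, blue; 400x640 float32, m along the optical axis (not along the pixel's ray), 0 where there is no reading.
- get_calibration(name): a dict with "vfov" (degrees; the focal length in pixels is half the picture's height over the tangent of half this angle, whatever the lens; pixels are square), "cx", "cy" (the principal point, pixels), "k1" (the pictures are not rectified: a ray, as slopes to the right and down, at radius r is drawn at 1 + k1 r^2 times it, then the intrinsics apply), "xyz" and "attitude" of the camera in the world. Camera axes: x right, y down, z forward; pixel columns grow to the right and rows downward; lengths in m; the calibration is good to about 2 mm. A picture is of the moment at which its call begins: read the wrist's pose just before it. get_calibration takes no time and is no camera call; for the wrist camera it gives the pose at the moment of the call.
- sign_off(): hands the job in; it is judged then, once.
The state is a dict: "t": time; "q": joint angles; "qd": joint speeds; "tau": joint torques, N m; "tcp_pos": TCP position; "tool_rot": TCP orientation; "force": force on the tool from outside, world axes, zero at the start; "ft_torque": the same for the moment, N m; "finger_gap": opening from 0.0 (shut) to 1.0 (fully open); "gripper_force": force on a finger pad.
Only numpy, scipy, OpenCV 4.12 (cv2) and the standard library are available. Lean on these libraries where they do the work, as an engineer would, in place of code of your own. Each camera call takes 0.05 s, during which the arm holds its last target. There are 200 camera calls.

## Working session

There is one attempt and no reset: what is moved stays moved. The work goes in short steps, Python scripts to look and compute and a tool call to move; the robot and the scene stay as the last step left them, time stands still between calls to the robot, and variables do not carry over. Pictures are saved under pics/ and viewed, at most 10 in all, crops included, and the job is handed in when it is done.

Besides the shell and the picture viewer there is one more tool, called as name(argument=value, ...) on one line, values as JSON. play_rows: Moves the arm, as the interface text tells. Its arguments: {"type":"object","properties":{"rows":{"type":"array","items":{"type":"array"}},"grip_force":{"type":"number"}},"required":["rows"]}

```bash
mkdir -p pics; cat > h.py <<'E'
from station import *
import numpy as np, cv2
from scipy.spatial.transform import Rotation as R
def rot(a):
    a=np.array(a,float)
    return R.from_quat(a).as_matrix() if a.size==4 else (a if a.shape==(3,3) else R.from_rotvec(a).as_matrix())
def look(n,f=None):
    c=get_calibration(n);p,d=snapshot(n)
    np.savez(f'{f or n}.npz',p=p,d=d,c=np.array(c,dtype=object))
    cv2.imwrite(f'pics/{f or n}.png',p[:,:,::-1]);return p,d,c
def cloud(d,c):
    f=200/np.tan(np.radians(c['vfov'])/2)
    K=np.array([[f,0,c['cx']],[0,f,c['cy']],[0,0,1.]])
    v,u=np.mgrid[0:400,0:640]
    q=cv2.undistortPoints(np.stack([u,v],-1).reshape(-1,1,2).astype(np.float64),K,np.array([c['k1'],0,0,0,0.])).reshape(400,640,2)
    P=np.dstack([q[...,0]*d,q[...,1]*d,d])
    W=P@rot(c['attitude']).T+np.array(c['xyz']);W[d==0]=np.nan;return W
def load(f):
    z=np.load(f'{f}.npz',allow_pickle=True);return z['p'],cloud(z['d'],z['c'].item())
E
python3 - <<'E'
from h import *
for n in('scene','top'): 
    p,d,c=look(n);print(c)
print(sense())
E
```

```text
{'vfov': 49.58424542712593, 'cx': 324.56505821141, 'cy': 195.21786751661028, 'k1': -0.03428922664461329, 'xyz': array([ 1.24309681, -0.58898515,  1.40720283]), 'attitude': array([ 0.87993297,  0.3475186 , -0.12724422, -0.29792231])}
{'vfov': 56.275243524705026, 'cx': 321.45530300799106, 'cy': 202.2266053381913, 'k1': -0.0014351424668037505, 'xyz': array([0.35131385, 0.07020914, 1.33363273]), 'attitude': array([-0.68451895,  0.7202194 , -0.0841172 ,  0.07511406])}
{'t': 0.1, 'q': array([-1.32045207e+00,  5.28402598e-01,  1.43377325e+00,  6.15543103e-06,
        1.18139682e+00, -1.78502238e-01]), 'qd': array([ 0.00036   , -0.00237899, -0.00392868, -0.00039666, -0.0020394 ,
       -0.00012427]), 'tau': array([-5.32215818e-04, -4.43305635e+01, -1.78586125e+01, -3.18711691e-04,
        3.87032764e-03,  3.48069690e-06]), 'tcp_pos': array([ 0.25975808, -0.56777455,  0.23841368]), 'tool_rot': array([ 9.77099051e-01,  2.12782668e-01, -3.27102227e-05, -9.89474371e-04]), 'force': array([-0.42976685,  0.06161562, -0.19727762]), 'ft_torque': array([ 0.0040221 ,  0.03224816, -0.01870399]), 'gripper_force': 0.0, 'finger_gap': 0.999274019011406}
```

View pics/scene.png

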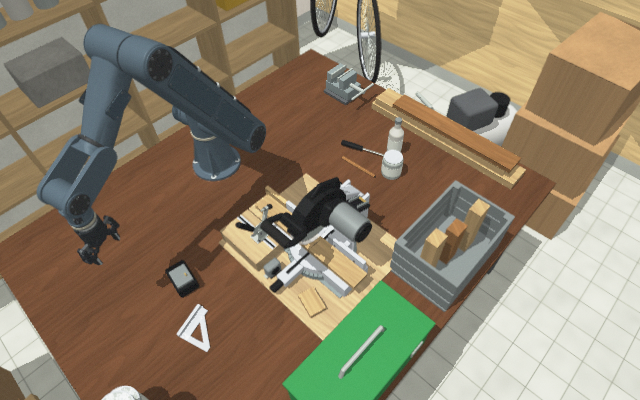

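View pics/top.png

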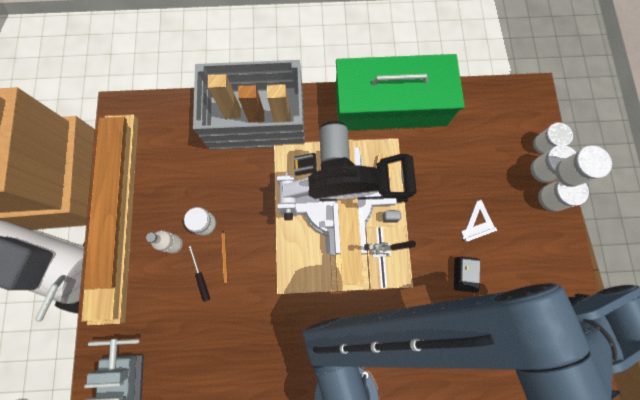

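The scene view shows the saw in the middle of the bench. The top view has the D-handle at about (400,176), the clamp at (380,247) with its black handle end at (410,244), the tape measure at (392,215) and the board at about (350,235).

```bash
python3 - <<'E'
from h import *
p,W=load('top')
a=cv2.resize(p[140:290,270:430,::-1],None,fx=4,fy=4,interpolation=cv2.INTER_CUBIC)[:600]
ps,Ws=load('scene')
b=cv2.resize(ps[165:325,215:405,::-1],None,fx=4,fy=4,interpolation=cv2.INTER_CUBIC)[:600,:]
cv2.imwrite('pics/a.png',a);cv2.imwrite('pics/b.png',b)
for u,v in [(400,176),(409,176),(412,165),(412,188),(400,158),(410,244),(400,245),(390,246),(380,247),(370,248),(392,215),(364,270),(345,235),(330,130),(322,180),(280,190),(383,280),(383,235)]:
    print(u,v,W[v,u].round(3))
E
```

```text
400 176 [ 0.738 -0.249  0.015]
409 176 [ 0.641 -0.194  0.343]
412 165 [ 0.674 -0.207  0.338]
412 188 [ 0.606 -0.199  0.344]
400 158 [ 0.698 -0.177  0.331]
410 244 [ 0.465 -0.207  0.225]
400 245 [ 0.468 -0.186  0.184]
390 246 [ 0.47  -0.163  0.143]
380 247 [ 0.476 -0.142  0.073]
370 248 [ 0.462 -0.091  0.195]
392 215 [ 0.584 -0.195  0.067]
364 270 [ 0.403 -0.084  0.065]
345 235 [ 0.519 -0.026  0.095]
330 130 [0.793 0.016 0.33 ]
322 180 [0.644 0.047 0.334]
280 190 [0.657 0.177 0.2  ]
383 280 [ 0.367 -0.144  0.068]
383 235 [ 0.516 -0.157  0.069]
```

View pics/a.png

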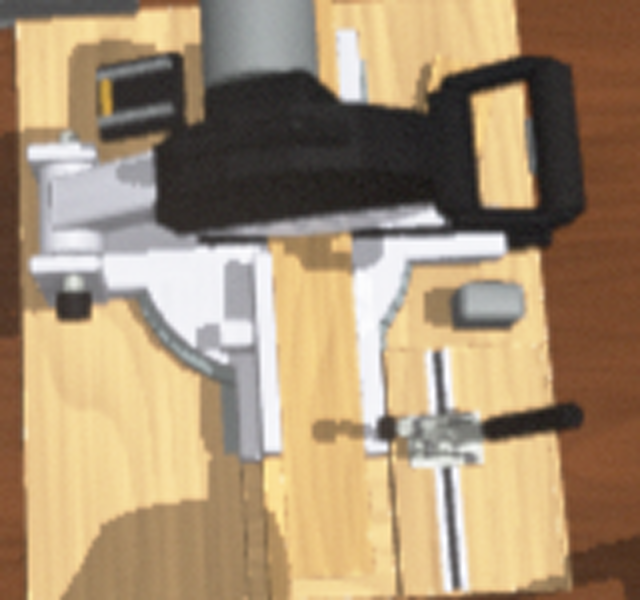

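View pics/b.png

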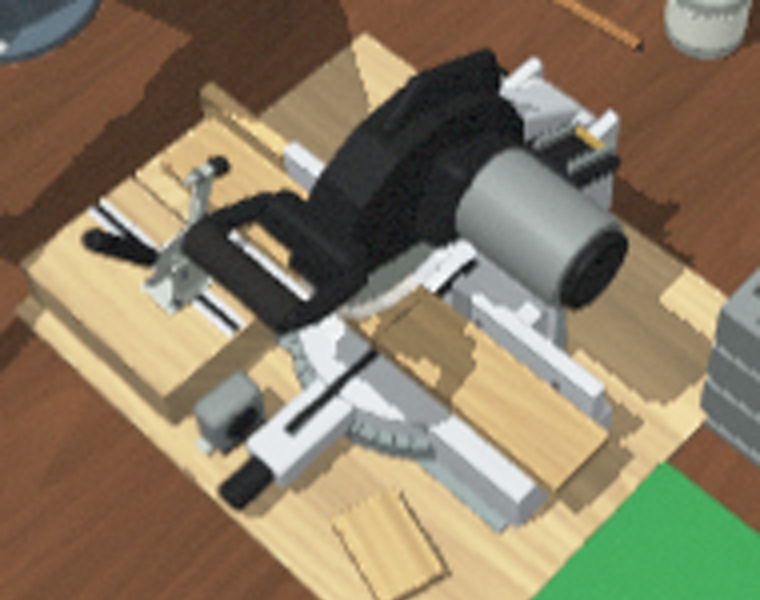

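The crops show the clamp open, its handle slanting up towards the robot's −y side. The D-handle bar is at right in the top crop, about (555,140), and runs along world x. Next I fit the bar, the handle and the fence direction from the clouds.

```bash
cat >fit.py <<'E'
from h import *
def fit(files):
    for f in files:
        p,W=load(f);dark=p.max(2)<75
        x,y,z=W[...,0],W[...,1],W[...,2]
        def line(m,n):
            Q=W[m]
            if len(Q)<8: print(f,n,len(Q));return
            for _ in range(3):
                c=Q.mean(0);e=np.linalg.svd(Q-c)[2][0];r=np.linalg.norm((Q-c)-np.outer((Q-c)@e,e),axis=1);Q=Q[r<np.median(r)*3]
            s=(Q-c)@e;print(f,n,len(Q),'c',c.round(4),'dir',e.round(3),'ends',(c+e*s.min()).round(3),(c+e*s.max()).round(3))
        line(dark&(x>.40)&(x<.53)&(y<-.155)&(y>-.30)&(z>.09)&(z<.27),'handle')
        m=(x>.58)&(x<.71)&(y<-.16)&(y>-.28)&(z>.3)&(z<.36)
        Q=W[m]
        print(f,'D',len(Q),Q.min(0).round(3),Q.max(0).round(3),'med z',np.median(Q[:,2]).round(4))
        m=(x>.618)&(x<.662)&(y<-.16)&(y>-.26)&(z>.29)&(z<.36)
        if m.sum()>9: line(m,'bar')
        m=(x>.35)&(x<.56)&(y<.06)&(y>-.08)&(abs(z-.092)<.006)&(p[...,0].astype(int)-p[...,2]>30)
        Q=W[m]
        if len(Q)>50:
            r=cv2.minAreaRect((Q[:,:2]*1000).astype(np.float32));print(f,'board',r,np.median(Q[:,2]))
E
python3 -c "
from fit import *
fit(['top','scene'])"
```

```text
top handle 124 c [ 0.4663 -0.1937  0.1943] dir [-0.003 -0.555  0.832] ends [ 0.466 -0.162  0.147] [ 0.466 -0.215  0.226]
top D 611 [ 0.583 -0.212  0.314] [ 0.71 -0.16  0.35] med z 0.339
top bar 197 c [ 0.6402 -0.1924  0.3385] dir [-0.984 -0.128  0.123] ends [ 0.664 -0.189  0.336] [ 0.617 -0.195  0.341]
top board ((459.68023681640625, -31.504638671875), (86.89527893066406, 199.81776428222656), 89.85496520996094) 0.09163373253071128
scene handle 90 c [ 0.4723 -0.1978  0.1896] dir [ 0.043  0.537 -0.843] ends [ 0.471 -0.219  0.222] [ 0.475 -0.167  0.141]
scene D 467 [ 0.586 -0.215  0.312] [ 0.71  -0.16   0.348] med z 0.338
scene bar 148 c [ 0.6402 -0.2025  0.3392] dir [ 1.     0.004 -0.012] ends [ 0.618 -0.203  0.339] [ 0.662 -0.202  0.339]
scene board ((449.783447265625, -41.03730392456055), (74.1994857788086, 196.48207092285156), 88.39933013916016) 0.09065622815221575
```

play_rows(rows=[[[0,0,0],[31.2,-22.6,-4.5],0],[[0,0,0],[31.2,-22.6,-4.5],0],[[0,0,0],[31.2,-22.6,-4.5],0],[[0,0,0],[31.2,-22.6,-4.5],0],[[0,0,0],[31.2,-22.6,-4.5],0],[[0,0,0],[31.2,-22.6,-4.5],0],[[0,0,0],[31.2,-22.6,-4.5],0],[[0,0,0],[31.2,-22.6,-4.5],0],[[0,0,0],[31.2,-22.6,-4.5],0],[[0,0,0],[31.2,-22.6,-4.5],0],[[0,0,0],[31.2,-22.6,-4.5],0]])

```text
t: 1.02
tcp_pos: [0.4689, -0.1976, 0.2888]
tool_rot: [0.977, 0.213, -0.0, -0.0]
force: [0.3, -1.0, -0.2]
finger_gap: 0.995
gripper_force: 0.0
```

play_rows(rows=[[[0,0,-6.54],[0,0,0],0],[[0,0,-6.54],[0,0,0],0],[[0,0,-6.54],[0,0,0],0],[[0,0,-6.54],[0,0,0],0],[[0,0,-6.54],[0,0,0],0],[[0,0,-6.54],[0,0,0],0],[[0,0,-6.54],[0,0,0],0],[[0,0,-6.54],[0,0,0],0],[[0,0,-6.54],[0,0,0],0],[[0,0,-6.54],[0,0,0],0],[[0,0,0],[0,0,0],0],[[0,0,0],[0,0,0],0]])

```text
t: 2.02
tcp_pos: [0.4684, -0.1994, 0.2885]
tool_rot: [0.708, 0.706, -0.0, -0.0]
force: [-0.2, -0.4, -0.1]
finger_gap: 0.997
gripper_force: 0.0
```

```bash
python3 - <<'E'
from fit import *
s=sense();print(s['t'],s['tcp_pos'],rot(s['tool_rot']).round(3),s['q'])
look('wrist','w1');fit(['w1'])
E
```

```text
2.0167 [ 0.46841524 -0.19942009  0.28850727] [[ 0.003  1.    -0.001]
 [ 1.    -0.003  0.   ]
 [ 0.    -0.001 -1.   ]] [-6.22294262e-01  3.11170406e-01  1.65686754e+00  8.26919326e-06
  1.17437334e+00 -6.18818867e-01]
w1 handle 2326 c [ 0.4661 -0.1928  0.193 ] dir [ 0.002  0.546 -0.838] ends [ 0.466 -0.213  0.224] [ 0.466 -0.158  0.139]
w1 D 4114 [ 0.58 -0.21  0.31] [ 0.596 -0.16   0.336] med z 0.3261
w1 board ((459.3833923339844, -48.325035095214844), (51.14155578613281, 201.2040252685547), 89.76264190673828) 0.09201660316537164
```

View pics/w1.png

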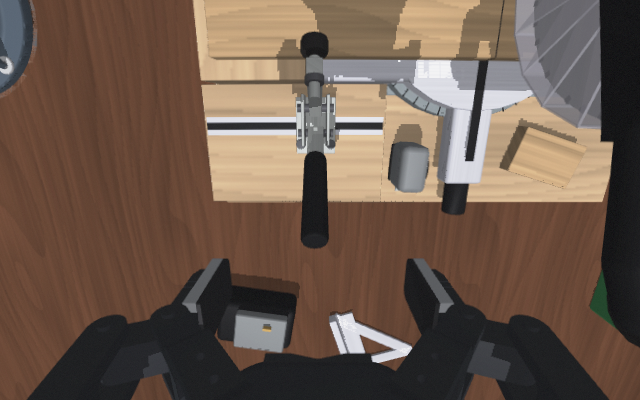

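The wrist picture shows the clamp handle centred at (314,200) and running straight up the picture, between the open fingers. The tape measure is clear at (408,167). Descending and gripping the handle.

play_rows(rows=[[[0,0,0],[0,-0.5,22],0],[[0,0,0],[0,-0.5,22],0],[[0,0,0],[0,-0.5,22],0],[[0,0,0],[0,-0.5,22],0],[[0,0,0],[0,0,22],0],[[0,0,0],[0,0,0],0.5],[[0,0,0],[0,0,0],1],[[0,0,0],[0,0,0],1],[[0,0,0],[0,0,0],1],[[0,0,0],[0,0,0],1],[[0,0,0],[0,0,0],1],[[0,0,0],[0,0,0],1]], grip_force=60)

```text
t: 3.07
tcp_pos: [0.466, -0.2001, 0.1803]
tool_rot: [0.707, 0.707, -0.001, 0.0]
force: [-4.3, -0.5, 6.6]
finger_gap: 0.231
gripper_force: 58.4
```

```bash
python3 - <<'E'
from math import *
a0=asin((.1895-.104)/.1);N=24
p=(-100*cos(a0),100*sin(a0));print(a0)
for i in range(1,N+1):
    a=a0*(1-i/N);q=(-100*cos(a),100*sin(a));print(round(q[0]-p[0],1),round(p[1]-q[1],1),end=' | ');p=q
E
```

```text
1.0255508395762682
-3.6 2.3 | -3.5 2.4 | -3.4 2.6 | -3.3 2.7 | -3.2 2.9 | -3.0 3.0 | -2.9 3.1 | -2.8 3.3 | -2.6 3.4 | -2.5 3.5 | -2.3 3.6 | -2.2 3.7 | -2.0 3.8 | -1.9 3.8 | -1.7 3.9 | -1.5 4.0 | -1.3 4.1 | -1.2 4.1 | -1.0 4.2 | -0.8 4.2 | -0.6 4.2 | -0.5 4.2 | -0.3 4.3 | -0.1 4.3 |
```

play_rows(rows=[[[0,0,0],[-3.6,0,2.3],1],[[0,0,0],[-3.5,0,2.4],1],[[0,0,0],[-3.4,0,2.6],1],[[0,0,0],[-3.3,0,2.7],1],[[0,0,0],[-3.2,0,2.9],1],[[0,0,0],[-3.0,0,3.0],1],[[0,0,0],[0,0,0],1]])

```text
t: 3.65
tcp_pos: [0.466, -0.2198, 0.1648]
tool_rot: [0.708, 0.707, -0.0, -0.0]
force: [-4.5, 0.5, 9.4]
finger_gap: 0.233
gripper_force: 58.2
```

play_rows(rows=[[[0,0,0],[-2.9,0,3.1],1],[[0,0,0],[-2.8,0,3.3],1],[[0,0,0],[-2.6,0,3.4],1],[[0,0,0],[-2.5,0,3.5],1],[[0,0,0],[-2.3,0,3.6],1],[[0,0,0],[-2.2,0,3.7],1],[[0,0,0],[-2.0,0,3.8],1],[[0,0,0],[-1.9,0,3.8],1],[[0,0,0],[-1.7,0,3.9],1],[[0,0,0],[-1.5,0,4.0],1],[[0,0,0],[0,0,0],1]])

```text
t: 4.57
tcp_pos: [0.4659, -0.2425, 0.1282]
tool_rot: [0.707, 0.707, -0.001, -0.0]
force: [-3.4, -1.5, 5.5]
finger_gap: 0.226
gripper_force: 58.3
```

play_rows(rows=[[[0,0,0],[-1.3,0,4.1],1],[[0,0,0],[-1.2,0,4.1],1],[[0,0,0],[-1.0,0,4.2],1],[[0,0,0],[-0.8,0,4.2],1],[[0,0,0],[-0.6,0,4.2],1],[[0,0,0],[-0.5,0,4.2],1],[[0,0,0],[0,0,0],1]])

```text
t: 5.15
tcp_pos: [0.4659, -0.2477, 0.103]
tool_rot: [0.708, 0.707, -0.0, -0.0]
force: [-4.5, -1.6, 3.9]
finger_gap: 0.226
gripper_force: 58.3
```

play_rows(rows=[[[0,0,0],[-0.3,0,4.2],1],[[0,0,0],[0,0,3],1],[[0,0,0],[0,0,2],1],[[0,0,0],[0,0,0],1],[[0,0,0],[0,0,0],1]])

```text
t: 5.57
tcp_pos: [0.4658, -0.2479, 0.094]
tool_rot: [0.707, 0.707, -0.001, -0.0]
force: [-4.0, -1.2, 5.3]
finger_gap: 0.23
gripper_force: 58.8
```

```bash
python3 - <<'E'
from fit import *
s=sense();print(s['force'],s['tcp_pos'])
look('top','t2');look('scene','s2')
for f in('t2','s2'):
    p,W=load(f);x,y,z=W[...,0],W[...,1],W[...,2]
    m=(abs(x-.466)<.012)&(y<-.15)&(y>-.31)&(z>.085)&(z<.3)&(p.max(2)<75)
    Q=W[m]
    for y0 in np.arange(-.3,-.15,.015):
        q=Q[(Q[:,1]>y0)&(Q[:,1]<y0+.015),2]
        if len(q):print(f,round(y0,3),len(q),q.round(3)[:6])
E
```

```text
[-4.03778209 -1.18072104  5.32849956] [ 0.46584812 -0.24790129  0.09401156]
s2 -0.3 17 [0.261 0.262 0.261 0.256 0.26  0.247]
s2 -0.285 28 [0.294 0.259 0.255 0.256 0.258 0.255]
s2 -0.27 14 [0.16  0.174 0.123 0.117 0.122 0.123]
s2 -0.225 18 [0.257 0.12  0.125 0.124 0.118 0.117]
s2 -0.21 21 [0.116 0.113 0.117 0.122 0.115 0.113]
s2 -0.195 6 [0.117 0.112 0.117 0.111 0.111 0.107]
```

play_rows(rows=[[[0,0,0],[0,0,2],1],[[0,0,0],[0,0,2],1],[[0,0,0],[0,0,0],1],[[0,0,0],[0,0,0],1]])

```text
t: 6.0
tcp_pos: [0.4658, -0.2479, 0.0902]
tool_rot: [0.707, 0.707, -0.001, -0.0]
force: [-3.0, -0.6, 7.7]
finger_gap: 0.235
gripper_force: 59.0
```

play_rows(rows=[[[0,0,0],[0,0,1.5],1],[[0,0,0],[0,0,1.5],1],[[0,0,0],[0,0,0],1],[[0,0,0],[0,0,0],1]])

```text
t: 6.33
tcp_pos: [0.4659, -0.2479, 0.0876]
tool_rot: [0.707, 0.707, -0.0, -0.0]
force: [-5.6, -0.8, 10.6]
finger_gap: 0.229
gripper_force: 59.3
```

play_rows(rows=[[[0,0,0],[0,0,0],0],[[0,0,0],[0,0,0],0],[[0,0,0],[0,0,0],0],[[0,0,0],[0,0,0],0],[[0,0,0],[0,0,-15],0],[[0,0,0],[0,0,-25],0],[[0,0,0],[0,0,-25],0.5],[[0,0,0],[0,0,0],1],[[0,0,0],[0,0,0],1],[[0,0,0],[0,0,0],1],[[0,0,0],[0,0,0],1],[[0,0,0],[0,0,0],1]])

```text
t: 7.33
tcp_pos: [0.466, -0.2471, 0.1494]
tool_rot: [0.707, 0.707, -0.0, -0.001]
force: [-0.3, 0.4, 0.5]
finger_gap: 0.147
gripper_force: 0.0
```

play_rows(rows=[[[0,0,0],[0,0,7],1],[[0,0,0],[0,0,7],1],[[0,0,0],[0,0,7],1],[[0,0,0],[0,0,4],1],[[0,0,0],[0,0,0],1],[[0,0,0],[0,0,0],1]])

```text
t: 7.83
tcp_pos: [0.4664, -0.2475, 0.1249]
tool_rot: [0.707, 0.707, -0.0, -0.001]
force: [-0.1, 0.6, 0.2]
finger_gap: 0.0
gripper_force: 0.0
```

```bash
python3 - <<'E'
from fit import *
s=sense();print(s['force'],s['tcp_pos'],s['finger_gap'])
look('wrist','w2')
p,W=load('w2');x,y,z=W[...,0],W[...,1],W[...,2]
m=(abs(x-.466)<.012)&(y<-.15)&(y>-.31)&(z>.085)&(z<.135)&(p.max(2)<75)
Q=W[m]
for y0 in np.arange(-.3,-.15,.01):
    q=Q[(Q[:,1]>y0)&(Q[:,1]<y0+.01),2]
    if len(q):print(round(y0,3),len(q),np.percentile(q,[50,90]).round(4))
E
```

```text
[-0.0936056   0.62260205  0.18474762] [ 0.46636227 -0.2474943   0.12485008] 6.24126669542167e-05
-0.25 380 [0.1262 0.1332]
-0.24 751 [0.1147 0.1253]
-0.23 685 [0.1142 0.1156]
-0.22 733 [0.1141 0.1156]
-0.21 778 [0.1139 0.1154]
-0.2 821 [0.1137 0.1152]
-0.19 175 [0.1126 0.1142]
-0.16 68 [0.1065 0.1079]
```

play_rows(rows=[[[0,0,0],[0,0,1.5],1],[[0,0,0],[0,0,1],1],[[0,0,0],[0,0,1],1],[[0,0,0],[0,0,0],1],[[0,0,0],[0,0,0],1]])

```text
t: 8.3
tcp_pos: [0.4667, -0.2479, 0.1231]
tool_rot: [0.707, 0.707, -0.0, 0.0]
force: [-1.5, 2.1, 7.6]
finger_gap: 0.002
gripper_force: 3.7
```

play_rows(rows=[[[0,0,0],[0,0,1],1],[[0,0,0],[0,0,0.5],1],[[0,0,0],[0,0,0],1],[[0,0,0],[0,0,0],1]])

```text
t: 8.63
tcp_pos: [0.4668, -0.248, 0.1223]
tool_rot: [0.707, 0.707, -0.0, 0.001]
force: [-2.8, 0.3, 11.7]
finger_gap: 0.001
gripper_force: 6.0
```

play_rows(rows=[[[0,0,0],[0,0,1],1],[[0,0,0],[0,0,1],1],[[0,0,0],[0,0,1],1],[[0,0,0],[0,0,0],1],[[0,0,0],[0,0,0],1]])

```text
t: 9.05
tcp_pos: [0.4669, -0.248, 0.1218]
tool_rot: [0.707, 0.707, -0.0, 0.001]
force: [-5.8, 2.7, 31.0]
finger_gap: 0.002
gripper_force: 15.0
```

play_rows(rows=[[[0,0,0],[0,0,1],1],[[0,0,0],[0,0,0],1],[[0,0,0],[0,0,0],1]])

```text
t: 9.3
tcp_pos: [0.4669, -0.248, 0.1216]
tool_rot: [0.707, 0.707, -0.0, 0.002]
force: [-7.0, 4.2, 36.4]
finger_gap: 0.0
gripper_force: 18.0
```

play_rows(rows=[[[0,0,0],[0,0,-10],1],[[0,0,0],[0,0,-30],1],[[0,0,0],[0,0,-30],0.5],[[0,0,0],[0,0,-30],0],[[0,0,0],[0,0,-35],0],[[0,0,0],[0,0,-35],0],[[0,0,0],[0,0,-35],0],[[0,0,0],[0,0,-35],0],[[0,0,0],[0,0,-35],0],[[0,0,0],[0,0,-35],0],[[0,0,0],[0,0,-20],0]])

```text
t: 10.22
tcp_pos: [0.4673, -0.2482, 0.4511]
tool_rot: [0.707, 0.707, 0.0, 0.003]
force: [0.5, -1.0, 0.1]
finger_gap: 1.004
gripper_force: 0.0
```

play_rows(rows=[[[0,0,7],[0,0,0],0],[[0,0,7],[0,0,0],0],[[0,0,7],[0,0,0],0],[[0,0,7],[0,0,0],0],[[0,0,7],[0,0,0],0],[[0,0,7],[0,0,0],0],[[0,0,7],[0,0,0],0],[[0,0,7],[0,0,0],0],[[0,0,7],[0,0,0],0],[[0,0,7],[0,0,0],0],[[0,0,7],[0,0,0],0],[[0,0,7],[0,0,0],0]])

```text
t: 11.22
tcp_pos: [0.4664, -0.2475, 0.4463]
tool_rot: [0.999, 0.049, -0.0, -0.0]
force: [-0.0, -0.4, -0.6]
finger_gap: 0.993
gripper_force: 0.0
```

play_rows(rows=[[[0,0,6],[0,0,0],0],[[0,0,0],[30,-8,0],0],[[0,0,0],[30,-8,0],0],[[0,0,0],[30,-8,0],0],[[0,0,0],[30,-8,0],0],[[0,0,0],[0,-8,0],0],[[0,0,0],[0,-8,0],0],[[0,0,0],[0,0,0],0],[[0,0,0],[0,0,0],0]])

```text
t: 11.97
tcp_pos: [0.5857, -0.1994, 0.4469]
tool_rot: [1.0, -0.0, -0.0, 0.0]
force: [-0.2, -0.0, -0.1]
finger_gap: 1.001
gripper_force: 0.0
```

```bash
python3 - <<'E'
from fit import *
s=sense();print(s['t'],s['tcp_pos'],rot(s['tool_rot']).round(3),s['force'])
look('wrist','w3');look('top','t3')
p,W=load('t3');x,y,z=W[...,0],W[...,1],W[...,2]
m=(abs(x-.466)<.012)&(y<-.15)&(y>-.31)&(z>.085)&(z<.135)&(p.max(2)<75);Q=W[m]
for y0 in np.arange(-.3,-.15,.02):
    q=Q[(Q[:,1]>y0)&(Q[:,1]<y0+.02),2]
    if len(q):print(round(y0,3),len(q),np.percentile(q,[50,90]).round(4))
p,W=load('w3');x,y,z=W[...,0],W[...,1],W[...,2]
for x0 in np.arange(.57,.72,.01):
    m=(abs(x-x0)<.003)&(y<-.1)&(y>-.26)&(z>.25)&(z<.37);Q=W[m]
    if len(Q):
        yb=np.unique((Q[:,1]*1000//4*4).astype(int));print(round(x0,2),len(Q),'zmax',np.percentile(Q[:,2],98).round(4),'y',yb)
E
```

```text
11.9667 [ 0.58573091 -0.19939143  0.44689212] [[ 1. -0. -0.]
 [-0. -1. -0.]
 [-0.  0. -1.]] [-0.21911255 -0.01380243 -0.09345548]
0.58 6 zmax 0.3285 y [-184 -180 -176]
0.59 429 zmax 0.3385 y [-208 -204 -200 -196 -192 -188 -184 -180 -176 -172 -168 -164 -160 -156
 -152 -148 -144 -140 -136 -132 -128]
0.6 742 zmax 0.3451 y [-212 -208 -204 -200 -196 -192 -188 -184 -180 -176 -172 -168 -164 -160
 -156 -152 -148 -144 -140 -136 -132 -128 -124 -120 -116]
0.61 543 zmax 0.3451 y [-212 -208 -204 -200 -196 -192 -188 -184 -148 -144 -140 -136 -132 -128
 -124 -120 -116 -112]
0.62 576 zmax 0.3453 y [-212 -208 -204 -200 -196 -192 -188 -184 -180 -148 -144 -140 -136 -132
 -128 -124 -120 -116 -112]
0.63 743 zmax 0.3453 y [-212 -208 -204 -200 -196 -192 -188 -184 -180 -148 -144 -140 -136 -132
 -128 -124 -120 -116 -112 -108 -104]
0.64 777 zmax 0.3451 y [-212 -208 -204 -200 -196 -192 -188 -184 -180 -148 -144 -140 -136 -132
 -128 -124 -120 -116 -112 -108 -104]
0.65 801 zmax 0.3452 y [-212 -208 -204 -200 -196 -192 -188 -184 -180 -148 -144 -140 -136 -132
 -128 -124 -120 -116 -112 -108 -104]
0.66 830 zmax 0.3452 y [-212 -208 -204 -200 -196 -192 -188 -184 -180 -148 -144 -140 -136 -132
 -128 -124 -120 -116 -112 -108 -104]
0.67 837 zmax 0.3452 y [-212 -208 -204 -200 -196 -192 -188 -184 -180 -148 -144 -140 -136 -132
 -128 -124 -120 -116 -112 -108 -104]
0.68 709 zmax 0.3451 y [-212 -208 -204 -200 -196 -192 -188 -184 -148 -144 -140 -136 -132 -128
 -124 -120 -116 -112]
0.69 830 zmax 0.3451 y [-212 -208 -204 -200 -196 -192 -188 -184 -180 -176 -172 -168 -164 -160
 -156 -152 -148 -144 -140 -136 -132 -128 -124 -120 -116 -112]
0.7 861 zmax 0.3446 y [-212 -208 -204 -200 -196 -192 -188 -184 -180 -176 -172 -168 -164 -160
 -156 -152 -148 -144 -140 -136 -132 -128 -124]
0.71 347 zmax 0.3349 y [-204 -200 -196 -192 -188 -184 -180 -176 -172 -168 -164 -160 -156 -152
 -148 -144 -140 -136 -132]
```

View pics/w3.png

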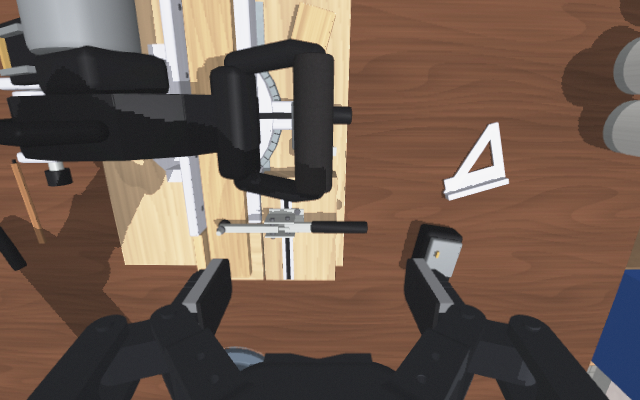

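The wrist picture shows the D-handle bar at (313,120), the head's cross-member at (237,120) and the shut clamp at (300,227). The bar's centre comes out at about (0.648, −0.197, 0.329). The inner gap is narrow, so I go in with the jaws partly open.

play_rows(rows=[[[0,0,0],[31,-1.2,0],0.2],[[0,0,0],[31,-1.2,0],0.4],[[0,0,0],[0,0,25],0.4],[[0,0,0],[0,0,25],0.4],[[0,0,0],[0,0,20],0.4],[[0,0,0],[0,0,0],0.4],[[0,0,0],[0,0,0],0.4]])

```text
t: 12.65
tcp_pos: [0.6477, -0.1979, 0.376]
tool_rot: [1.0, -0.001, -0.001, -0.0]
force: [0.5, 0.2, -0.4]
finger_gap: 0.602
gripper_force: 0.0
```

```bash
python3 - <<'E'
from fit import *
s=sense();print(s['t'],s['tcp_pos'],s['finger_gap'])
p,W=load('w3');x,y,z=W[...,0],W[...,1],W[...,2]
for y0 in np.arange(-.216,-.1,.006):
    m=(abs(x-.655)<.02)&(abs(y-y0)<.003)&(z>.1);Q=W[m]
    if len(Q):print(y0.round(3),np.percentile(Q[:,2],[5,50,98]).round(3),end=';')
E
```

```text
12.65 [ 0.64774537 -0.19794554  0.37597987] 0.6016051601866181
-0.21 [0.33  0.337 0.34 ];-0.204 [0.34  0.342 0.344];-0.198 [0.343 0.344 0.346];-0.192 [0.343 0.344 0.346];-0.186 [0.338 0.341 0.344];-0.18 [0.319 0.333 0.338];-0.144 [0.299 0.306 0.311];-0.138 [0.259 0.316 0.322];-0.132 [0.321 0.324 0.325];-0.126 [0.322 0.323 0.325];-0.12 [0.319 0.321 0.323];-0.114 [0.317 0.319 0.321];-0.108 [0.32  0.324 0.328];-0.102 [0.327 0.331 0.335];
```

play_rows(rows=[[[0,0,0],[0,-2,10],0.4],[[0,0,0],[0,0,12],0.4],[[0,0,0],[0,0,12],0.4],[[0,0,0],[0,0,12],0.4],[[0,0,0],[0,0,11],0.4],[[0,0,0],[0,0,0],0.4]])

```text
t: 13.15
tcp_pos: [0.6478, -0.1952, 0.3182]
tool_rot: [1.0, -0.0, -0.001, -0.001]
force: [-0.8, -0.5, -1.3]
finger_gap: 0.598
gripper_force: 0.0
```

play_rows(rows=[[[0,0,0],[0,0,0],0.7],[[0,0,0],[0,0,0],1],[[0,0,0],[0,0,0],1],[[0,0,0],[0,0,0],1],[[0,0,0],[0,0,0],1]], grip_force=80)

```text
t: 13.57
tcp_pos: [0.6491, -0.1958, 0.321]
tool_rot: [1.0, -0.0, 0.001, 0.001]
force: [-0.7, -0.3, 2.4]
finger_gap: 0.35
gripper_force: 79.5
```

```bash
python3 - <<'E'
from math import *
a0=asin(144/380.5);a1=a0-.238;N=24
P=lambda a:(380.5*cos(a),380.5*sin(a))
# tool rows: turn th about x then shift along tool axes as they stand (tilt phi); tool y=(-Y), z down; tilt phi about +X
p=P(a0)
for i in range(1,N+1):
    phi=.238*i/N;q=P(a0-phi);dY=-(q[0]-p[0]);dZ=q[1]-p[1]
    # grasp point fixed at 11mm behind TCP: TCP = G + 11*tz
    tz=lambda f:(11*sin(f),-11*cos(f))
    f0=.238*(i-1)/N;dY+=tz(phi)[0]-tz(f0)[0];dZ+=tz(phi)[1]-tz(f0)[1]
    c,s=cos(phi),sin(phi)
    # tool y axis world=( -cos phi, -sin phi), z=(sin,-cos)
    print(round(-c*dY-s*dZ,2),round(s*dY-c*dZ,2),end=' | ');p=q
print(degrees(.238/N))
E
```

```text
1.34 3.49 | 1.34 3.49 | 1.34 3.49 | 1.34 3.49 | 1.34 3.49 | 1.34 3.49 | 1.34 3.49 | 1.34 3.49 | 1.34 3.49 | 1.34 3.49 | 1.34 3.49 | 1.34 3.49 | 1.34 3.49 | 1.34 3.49 | 1.34 3.49 | 1.34 3.49 | 1.34 3.49 | 1.34 3.49 | 1.34 3.49 | 1.34 3.49 | 1.34 3.49 | 1.34 3.49 | 1.34 3.49 | 1.34 3.49 | 0.5681831468380663
```

play_rows(rows=[[[0.57,0,0],[0,1.3,3.5],1],[[0.57,0,0],[0,1.3,3.5],1],[[0.57,0,0],[0,1.3,3.5],1],[[0.57,0,0],[0,1.3,3.5],1],[[0.57,0,0],[0,1.3,3.5],1],[[0.57,0,0],[0,1.3,3.5],1],[[0.57,0,0],[0,1.3,3.5],1],[[0.57,0,0],[0,1.3,3.5],1],[[0,0,0],[0,0,0],1],[[0,0,0],[0,0,0],1]])

```text
t: 14.4
tcp_pos: [0.6491, -0.205, 0.2943]
tool_rot: [0.999, -0.0, 0.001, -0.039]
force: [-3.2, 2.1, 10.7]
finger_gap: 0.348
gripper_force: 80.4
```

play_rows(rows=[[[0.57,0,0],[0,1.3,3.5],1],[[0.57,0,0],[0,1.3,3.5],1],[[0.57,0,0],[0,1.3,3.5],1],[[0.57,0,0],[0,1.3,3.5],1],[[0.57,0,0],[0,1.3,3.5],1],[[0.57,0,0],[0,1.3,3.5],1],[[0.57,0,0],[0,1.3,3.5],1],[[0.57,0,0],[0,1.3,3.5],1],[[0.57,0,0],[0,1.3,3.5],1],[[0.57,0,0],[0,1.3,3.5],1],[[0,0,0],[0,0,0],1],[[0,0,0],[0,0,0],1]])

```text
t: 15.4
tcp_pos: [0.6491, -0.2138, 0.2587]
tool_rot: [0.996, -0.0, 0.002, -0.089]
force: [-3.8, 1.3, 14.1]
finger_gap: 0.348
gripper_force: 80.7
```

```bash
cat >chk.py <<'E'
from fit import *
s=sense();T=rot(s['tool_rot']);print(s['t'],s['tcp_pos'].round(4),'f',s['force'].round(1),'gap',round(s['finger_gap'],3))
G0=np.array([.6491,-.1958,.321]);
ph=np.arctan2(T[1,2],-T[2,2])
for off in(.008,.011):
    g=s['tcp_pos']-off*T[:,2];print('tilt',ph.round(3),'drop of bar', (G0[2]+off-g[2]).round(4),'out',(G0[1]-g[1]).round(4), 'ang by drop',(np.arcsin(144/380.5)-np.arcsin((.144-(G0[2]+off-g[2]))/.3805)).round(4))
E
python3 chk.py
```

```text
15.4 [ 0.6491 -0.2138  0.2587] f [-3.8  1.3 14.1] gap 0.348
tilt 0.177 drop of bar 0.0624 out 0.0195 ang by drop 0.172
tilt 0.177 drop of bar 0.0624 out 0.02 ang by drop 0.1721
```

```bash
cat >ang.py <<'E'
from fit import *
from scipy.spatial import cKDTree
def ang(tag,th=np.arange(0,.32,.002)):
    for n in('top','scene'):
        look(n,tag+n)
        _,A=load(n);_,B=load(tag+n);A=A.reshape(-1,3);B=B.reshape(-1,3)
        A=A[~np.isnan(A[:,0])];B=B[~np.isnan(B[:,0])]
        A=A[(A[:,0]>.58)&(A[:,0]<.86)&(A[:,1]>-.10)&(A[:,1]<.12)&(A[:,2]>.22)]
        B=B[(B[:,1]>-.25)&(B[:,1]<.2)&(B[:,2]>.1)&(B[:,2]<.42)]
        t=cKDTree(B);r=[]
        for a in th:
            Q=A-[0,.157,.185];Q=R.from_rotvec([a,0,0]).apply(Q)+[0,.157,.185]
            d,_=t.query(Q);r.append(np.mean(np.minimum(d,.008)))
        r=np.array(r);i=r.argmin();k=np.polyfit(th[max(0,i-4):i+5],r[max(0,i-4):i+5],2)
        print(n,len(A),'angle',(-k[1]/2/k[0]).round(4),'resid',r[i].round(4))
E
python3 -c "
from ang import *
ang('m1')"
```

```text
top 3609 angle 0.1692 resid 0.0023
scene 2919 angle 0.1687 resid 0.0026
```

play_rows(rows=[[[0.57,0,0],[0,1.3,3.5],1],[[0.57,0,0],[0,1.3,3.5],1],[[0.57,0,0],[0,1.3,3.5],1],[[0.57,0,0],[0,1.3,3.5],1],[[0.57,0,0],[0,1.3,3.5],1],[[0,0,0],[0,0,0],1],[[0,0,0],[0,0,0],1],[[0,0,0],[0,0,0],1]])

```text
t: 16.17
tcp_pos: [0.6491, -0.217, 0.241]
tool_rot: [0.994, 0.0, 0.002, -0.113]
force: [-5.9, 1.3, 15.0]
finger_gap: 0.346
gripper_force: 80.9
```

```bash
python3 chk.py; python3 -c "
from ang import *
ang('m2')"
```

```text
16.1667 [ 0.6491 -0.217   0.241 ] f [-5.9  1.3 15. ] gap 0.346
tilt 0.227 drop of bar 0.0802 out 0.023 ang by drop 0.2197
tilt 0.227 drop of bar 0.0803 out 0.0236 ang by drop 0.2199
top 3609 angle 0.2157 resid 0.0024
scene 2919 angle 0.2161 resid 0.0026
```

play_rows(rows=[[[0.57,0,0],[0,1.3,3.5],1],[[0.57,0,0],[0,1.3,3.6],1],[[0,0,0],[0,0,0],1],[[0,0,0],[0,0,0],1],[[0,0,0],[0,0,0],1],[[0,0,0],[0,0,0],1]])

```text
t: 16.77
tcp_pos: [0.6491, -0.2179, 0.2337]
tool_rot: [0.992, 0.0, 0.002, -0.123]
force: [-4.1, 0.9, 15.9]
finger_gap: 0.35
gripper_force: 80.9
```

```bash
python3 chk.py; python3 - <<'E'
from ang import *
ang('m3')
ps,W=load('m3scene')
cv2.imwrite('pics/f.png',cv2.resize(ps[165:315,205:405,::-1],None,fx=4,fy=4,interpolation=cv2.INTER_CUBIC))
pt,W=load('m3top');
x,y,z=W[...,0],W[...,1],W[...,2]
m=(abs(x-.466)<.012)&(y<-.15)&(y>-.31)&(z>.085)&(z<.3)&(pt.max(2)<75);print(W[m].round(3)[:8])
E
```

```text
16.7667 [ 0.6491 -0.2179  0.2337] f [-4.1  0.9 15.9] gap 0.35
tilt 0.246 drop of bar 0.0875 out 0.0241 ang by drop 0.2391
tilt 0.246 drop of bar 0.0876 out 0.0248 ang by drop 0.2394
top 3609 angle 0.2356 resid 0.0024
scene 2919 angle 0.2343 resid 0.0026
[]
```

View pics/f.png

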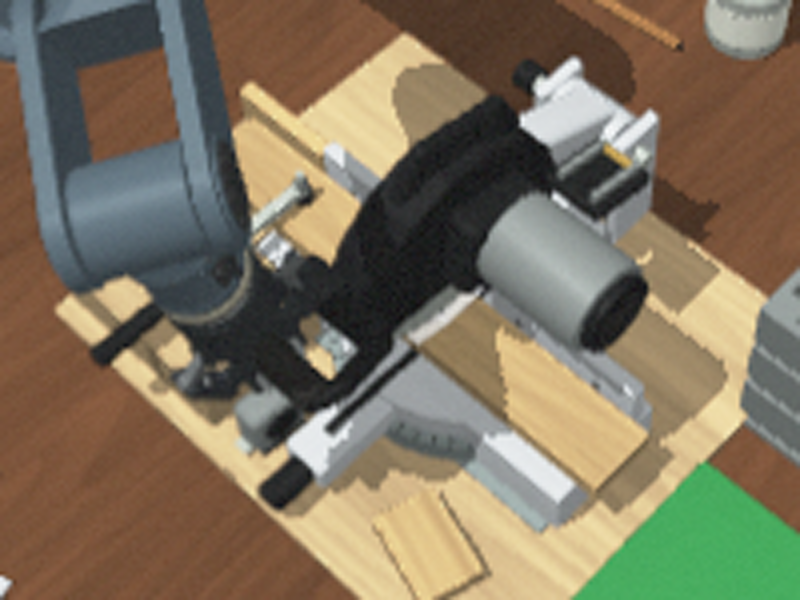

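The picture shows the head held down, the clamp bar lying on the board at (280,200) and the handle level at (120,340). The tape measure and offcut have not moved. Both estimates of the saw angle, 0.235 and 0.239, lie inside the hover window. One last check of the handle's slope from stored data before I hand in.

```bash
python3 - <<'E'
from h import *
ok=False
for f in('w3','m3scene'):
    p,W=load(f);x,y,z=W[...,0],W[...,1],W[...,2]
    m=(abs(x-.466)<.012)&(y<-.19)&(y>-.28)&(z>.08)&(z<.13)&(p.max(2)<75);Q=W[m]
    for y0 in(-.27,-.25,-.23,-.21):
        q=Q[abs(Q[:,1]-y0)<.01,2]
        if len(q):print(f,y0,len(q),np.percentile(q,90).round(4))
E
```

```text
w3 -0.27 142 0.1147
w3 -0.25 140 0.1146
w3 -0.23 137 0.1148
w3 -0.21 138 0.1146
m3scene -0.27 25 0.1142
m3scene -0.25 30 0.115
m3scene -0.23 27 0.1144
m3scene -0.21 4 0.1118
```

The handle is level, with its top at 0.1147 m against 0.1145 m expected when shut.

```bash
python3 -c "
from station import *
print(sign_off())"
```

```text
the job is handed in; nothing more can be done
None
```

The clamp is fully shut on the board, and the arm is holding the saw head by its grip bar at about 0.237 rad, which puts the teeth roughly 6.5 mm above the wood; the job is handed in.

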